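Purge the air line at the valve box

ROBOT

A 6-joint arm with a two-finger parallel gripper is mounted at the origin on the work surface. World frame = base frame: x ahead of the robot, y to its left, z up, the work surface at z = 0. Lengths are in m, angles in rad, forces in N, time in s.
With the tool pointing down it reaches from about 0.3 to 0.85 m from the base axis. Payload 4.2 kg.
Tool frame: the origin (TCP) lies midway between the tips of the shut fingers; the grasp point (between the pads) lies 19 mm behind it; z points along the fingers, y is the line along which they close (so a half turn about z gives the same grasp; the last joint's range is limited). The gripper opens to 91 mm and grips with 3 to 60 N. Pads are 32 mm wide; open, the fingers measure 118 mm over their backs; the gripper's body (76 mm by 178 mm) begins 60 mm behind the grasp point.
Start: joints at [1.173, 0.32, 1.565, -0, 1.257, -0.02], TCP at [0.212, 0.534, 0.214] pointing down, gripper open.
Joint ranges: [-3.11, 3.11], [-0.84, 2.01], [0.21, 2.61], [-1.34, 4.49], [0.05, 2.63], [-2.56, 2.56]. Speed limits (rad/s): [2.57, 2.57, 3.14, 3.14, 3.14, 3.14].

INTERFACE

Orientations are given as a rotation vector (axis times angle).
In Python, from rig import ctrl gives the robot as it stands.
- The arm moves only by the tool jog_arm, never from a script. Its argument "steps" is a list of rows, each an object with "delta_pos": the shift along the tool's x, y, z in m, a list of three; "turn": the turn about the tool's z in degrees. A call has 1 to 10 rows; each row shifts and turns the commanded pose from where the row before left it, along the tool's axes as they then stand; what a row does not reach is not made up. A row lasts 1/12 s, in which the tool goes at most 41.7 mm and 7.16 degrees, less where a joint would pass 70% of its speed; a pose out of reach is approached as far as the arm can. A call with a gripper value outside its range is refused whole. "gripper" is the finger opening in m, from 0 to 0.0912, set as the call begins (left out, the last holds). The fingers move at their own pace and stop on an object; "force" is the grip in N (left out, the last holds). Time passes only in rows, so rows that do not move let the fingers close. It gives the time, the measured TCP pose, the force, the opening and the grip force at its end, in the units of the state.
- ctrl.state(): the state, without advancing time (a new reading comes with each control period).
- ctrl.snapshot(name): name is "side" or "top"; returns a dict with "pixels" (384x512x3 uint8, red, green, blue), "vertical_fov" (degrees; the focal length in pixels is half the picture's height over the tangent of half this angle, whatever the lens; pixels are square), "cx", "cy" (the principal point, pixels), "D" ([k1, k2, p1, p2, k3] as OpenCV has them; the pictures are not rectified), "extrinsics" (4x4, takes a point from camera to world coordinates). Camera axes: x right, y down, z forward; pixel columns grow to the right and rows downward; lengths in m; the calibration is good to about 2 mm. A picture is of the moment at which its call begins. There is no depth.
- ctrl.finish_job(): hands the job in; it is judged then, once.
Trained networks look in the newest picture that a camera, given by its name, has taken for a name from the list of things; names that differ only in an ending like _2 or _b are one class to them, and where a whole thing is asked for, a point or a joint stands for the part that bears it (a point fixed in the world has none). Each returns a list of dicts, best first, with "score" (0 to 1); they miss things now and then, are a little off and sometimes report something else, mostly with a low value. They report only what shows in the picture. A call takes as long as a camera call.
- ctrl.regions_of(camera, label): "mask" (384x512 bool, what is visible of it) and "rect" ([left, top, right, bottom] as shares, 0 to 1, of the picture: columns of its width, rows of its height, round what is visible of it).
- ctrl.pinpoint(camera, label): "point" ([column, row] as shares, 0 to 1, of the picture: columns of its width, rows of its height: a listed point, or the origin of a listed thing).
The state is a dict: "t": time; "joint_positions": joint angles; "dq": joint speeds; "effort": joint torques, N m; "eef_pos": TCP position; "eef_rot": TCP orientation; "force": force on the tool from outside, world axes, zero at the start; "torque": the same for the moment, N m; "finger_gap": finger opening in m; "grasp_force": force on a finger pad.
Only numpy, scipy, OpenCV 4.12 (cv2) and the standard library are available. Lean on these libraries where they do the work, as an engineer would, in place of code of your own. Each camera call takes 0.05 s, during which the arm holds its last target. There are 200 camera calls.

TASK

Purge the air line of the bench machine: on the valve box, pull the round mushroom-headed knob straight up, all the way out to its on detent at the top of its travel, then push it back in fully home and let go. Do not operate the T-handled knob or the pointer selector beside it.

Things in the scene. Friction and masses are not known exactly. Their poses are not given: they have to be found in the camera images.
- air_knob (a joint): Push-pull travel of the round mushroom knob, in m: 0 = fully in (off, as it starts), 0.025 = fully out against its stop (on detent; counts as on above 0.020). It slides straight up (world +z). It resists with about 4 N of friction either way, has no spring, and stays where it is left.
- air_cap (a point): Centre of the black round head (38 mm diameter, 24 mm tall, upright side from 7 mm below to 6 mm above this point) to pull; moves with the knob. With the knob in it is 114 mm above the bench, 34 mm above the flat top of the grey valve box. Under it: 12 mm stem, collar 26 mm wide reaching 10 mm above the box. z up, y along the box's long side, x across; the joint axis is z.
- tee_top (a point): Middle of the top of the other push-pull knob, to be left alone: a black T-handle, bar 64 mm along x, 15 mm wide, 18 mm tall, its top 40 mm above the box top. The box is 170 x 380 x 80 mm; its three controls stand in a row along y, 110 mm apart, in any order; across the row (along x) the box top is bare beside each control.
- selector_tip (a point): Top of the pointer's tip on the black rotary selector, to be left alone: low disc 40 mm in diameter (top 16 mm above the box top) with a pointer bar 60 mm by 10 mm across it, top 28 mm above the box top; this point lies 40 mm from its axis, so it moves as the selector turns.

How it is judged:
On the way, in this order (a step that is already met when the one before it is completed fails the run):
1. the round knob is pulled out to its on detent (value of joint air_knob above 0.02 m), for 0.2 s.
2. the round knob is pushed back in (value of joint air_knob below 0.004 m), for 0.2 s.
At the end, for the whole second after the job is handed in: After having been out on its detent (more than 20 mm of its 25 mm), the round knob is back in, within 4 mm of fully home, and let go; the T-handle is within 8 mm and the selector's tip within 12 mm of where they started (value of joint air_knob below 0.004 m and distance of tee_top from where it was at the start of the episode below 0.008 m and distance of selector_tip from where it was at the start of the episode below 0.012 m); the robot touches nothing.
It fails at once if the T-handled knob is pulled out (top moved more than 8 mm) (distance of tee_top from where it was at the start of the episode above 0.008 m).
It fails at once if the selector is turned (tip moved more than 12 mm) (distance of selector_tip from where it was at the start of the episode above 0.012 m).
It also fails if it takes over 32 s, if anything falls off the work surface, if the arm or the gripper's body presses on something with over 40 N, if the wrist force passes 120 N, or if a joint passes its speed limit or range.

## Working session

There is one attempt and no reset: what is moved stays moved. The work goes in short steps, Python scripts to look and compute and a tool call to move; the robot and the scene stay as the last step left them, time stands still between calls to the robot, and variables do not carry over. Pictures are saved under pics/ and viewed, at most 10 in all, crops included, and the job is handed in when it is done.

Besides the shell and the picture viewer there is one more tool, called after "Request:" as name(argument=value, ...), one argument or row to a line, values as JSON. jog_arm: Moves the arm, as the interface text tells. Its arguments: {"type":"object","properties":{"steps":{"type":"array"},"gripper":{"type":"number"},"force":{"type":"number"}},"required":["steps"]}

```bash
mkdir -p pics; cat > h.py <<'E'
import numpy as np, cv2
from rig import ctrl
def cam(s):
    p=s["pixels"];H=p.shape[0];f=H/2/np.tan(np.radians(s["vertical_fov"])/2)
    return np.array([[f,0,s["cx"]],[0,f,s["cy"]],[0,0,1]]),np.array(s["D"],float),np.array(s["extrinsics"])
def ray(s,uv):
    K,D,E=cam(s);n=cv2.undistortPoints(np.array([[uv]],float),K,D)[0,0]
    return E[:3,3],E[:3,:3]@np.array([*n,1])
def atz(s,uv,z):
    o,d=ray(s,uv);return o+d*(z-o[2])/d[2]
def tri(rs):
    A=0;b=0
    for o,d in rs:
        d=d/np.linalg.norm(d);P=np.eye(3)-np.outer(d,d);A=A+P;b=b+P@o
    return np.linalg.solve(A,b)
E
cat > a.py <<'E'
from h import *
S={}
for c in("side","top"):
    S[c]=ctrl.snapshot(c);cv2.imwrite(f"pics/{c}0.png",S[c]["pixels"][:,:,::-1])
for l,z in(("air_cap",.114),("tee_top",.120),("selector_tip",.108)):
    R=[]
    for c in S:
        for r in ctrl.pinpoint(c,l)[:2]:
            uv=np.array(r["point"])*[512,384];print(l,c,round(r["score"],2),uv.round(1),atz(S[c],uv,z).round(4))
print(ctrl.state())
E
python3 a.py
```

```text
air_cap side 0.63 [252.2 177. ] [0.5948 0.0915 0.114 ]
air_cap side 0.54 [233.2 131.3] [0.5853 0.233  0.114 ]
air_cap top 0.6 [167.1 182.1] [0.5762 0.2368 0.114 ]
tee_top side 0.65 [235.4 201.9] [0.5501 0.0318 0.12  ]
tee_top top 0.47 [274.  198.9] [0.5468 0.0217 0.12  ]
selector_tip side 0.68 [252.7 173.9] [0.5988 0.1051 0.108 ]
selector_tip top 0.85 [234.4 175.8] [0.5924 0.1024 0.108 ]
{'t': 0.4, 'joint_positions': array([ 1.17300379e+00,  3.19704419e-01,  1.56468405e+00,  3.02356599e-07,
        1.25742485e+00, -1.99860485e-02]), 'dq': array([-1.28597580e-03,  8.44198277e-05,  4.70028158e-04, -5.21338980e-04,
        1.53791450e-03, -5.02075409e-04]), 'effort': array([ 7.95899414e-04, -4.11895931e+01, -2.31916237e+01,  7.29619176e-02,
        3.98220413e-02, -3.45763192e-05]), 'eef_pos': array([0.21207027, 0.53438315, 0.21384434]), 'eef_rot': array([-5.89925295e-01, -3.08566089e+00,  3.38994124e-04]), 'force': array([ 0.56696487, -0.3866082 , -0.20760803]), 'torque': array([-0.00817285,  0.0080337 ,  0.03662951]), 'grasp_force': 0.0, 'finger_gap': 0.0912105530976993}
```

View pics/side0.png

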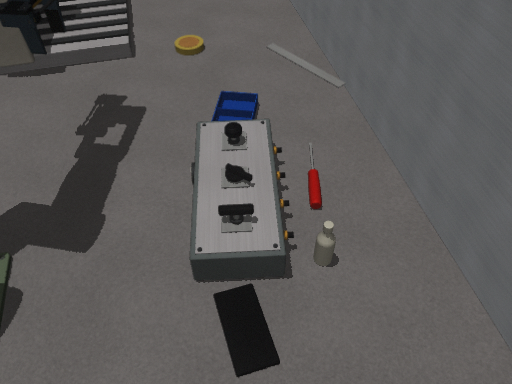

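View pics/top0.png

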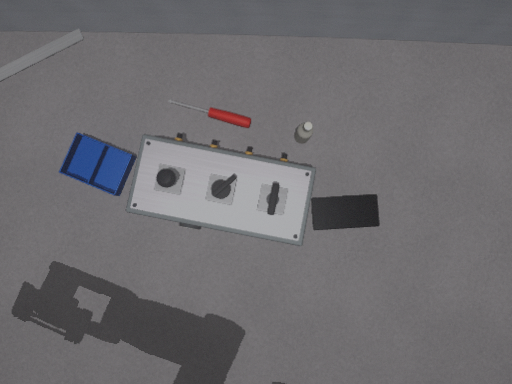

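The top view shows the round knob at about (166,178), the selector at (221,189) and the T-handle at (273,199). The side view shows the knob at (233,130), with the same row order. Next I'll measure the knob with the masks and get the row direction.

```bash
cat > b.py <<'E'
from h import *
from scipy.spatial.transform import Rotation as R
S={c:ctrl.snapshot(c) for c in("side","top")}
seed={"side":(233,130),"top":(166,178)}
rs=[]
for c in S:
    for r in ctrl.regions_of(c,"air_cap")[:3]:
        m=r["mask"];v,u=np.nonzero(m);print(c,round(r["score"],2),m.sum(),u.mean().round(1),v.mean().round(1),u.min(),u.max(),v.min(),v.max())
    for r in ctrl.pinpoint(c,"air_cap")[:3]: print(" pt",c,r["score"],np.array(r["point"])*[512,384])
    # dark blob of the head in a window round the seed
    g=cv2.cvtColor(S[c]["pixels"],cv2.COLOR_RGB2GRAY);x,y=seed[c]
    w=(g[y-14:y+15,x-14:x+15]<45).astype(np.uint8)
    n,_,st,ce=cv2.connectedComponentsWithStats(w);i=1+st[1:,4].argmax();print(" dark",c,st[i],ce[i]+[x-14,y-14])
T=S["top"]
a=atz(T,(166.5,178),.114);b=atz(T,(221,189),.1);t=atz(T,(272.5,199),.12)
print("top",a,b,t);print("side",atz(S["side"],(233.3,130),.114))
print("tri",tri([ray(S["side"],(233.3,130)),ray(T,(166.5,178))]))
cs=[atz(T,p,.08) for p in((149,143),(135,205),(295,236),(307,174))]
for i,j in((0,3),(1,2)): d=cs[j]-cs[i];print("long axis deg",np.degrees(np.arctan2(d[1],d[0])),np.linalg.norm(d))
print(R.from_rotvec(ctrl.state()["eef_rot"]).as_matrix().round(3))
c=np.hstack([cv2.resize(S[k]["pixels"][y-35:y+35,x-35:x+35],(390,390),interpolation=2) for k,(x,y) in seed.items()])
cv2.imwrite("pics/crop1.png",c[:,:,::-1])
E
python3 b.py
```

```text
side 0.77 255 232.6 129.7 224 241 121 139
 pt side 0.49 [233.216 129.792]
 dark side [  6   7  17  21 279] [233.26164875 132.23655914]
top 0.84 314 165.7 177.2 156 175 168 186Traceback (most recent call last):
  File "b.py", line 13, in <module>
    n,_,st,ce=cv2.connectedComponentsWithStats(w);i=1+st[1:,4].argmax();print(" dark",c,st[i],ce[i]+[x-14,y-14])
                                                      ~~~~~~~~~~~~~~~^^
ValueError: attempt to get argmax of an empty sequence
```

```bash
sed -i '/dark blob/,/dark",c/d; s/(166.5,178)/(165.9,177.3)/g; s/(233.3,130)/(233,130)/g' b.py; python3 b.py
```

```text
side 0.67 254 232.8 129.9 224 241 122 139
top 0.75 272 165.6 177.6 157 174 169 186
 pt top 0.66 [165.6832 182.4   ]
 pt top 0.44 [237.824  176.2176]
top [0.58581268 0.23967972 0.114     ] [0.56539704 0.12955705 0.1       ] [0.54657508 0.02469214 0.12      ]
side [0.58562793 0.23729015 0.114     ]
tri [0.58606817 0.24032579 0.11142505]
long axis deg -99.89746641165048 0.34196691887201164
long axis deg -99.72707029326493 0.34166912764268026
[[-0.929  0.369  0.   ]
 [ 0.369  0.929  0.   ]
 [ 0.     0.    -1.   ]]
```

View pics/crop1.png

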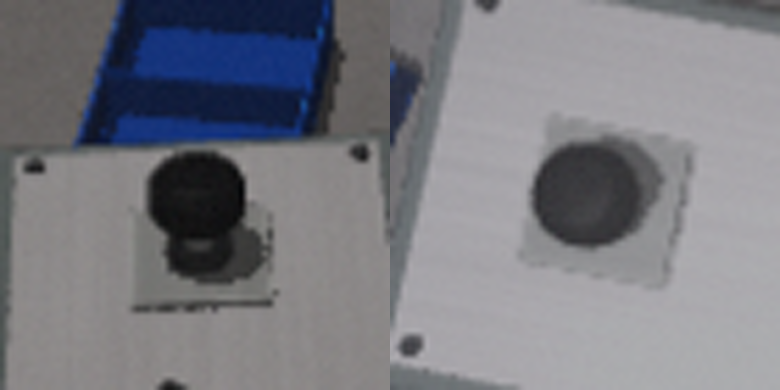

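The crop puts the round head centre at about (166,177.6) in the top image. That gives the cap at about (0.586, 0.239, 0.114), with the box's x axis at -9.8°. Turning the tool first.

Request:
jog_arm(
  steps=[
    {"delta_pos": [0, 0, 0], "turn": 7.1},
    {"delta_pos": [0, 0, 0], "turn": 7.1},
    {"delta_pos": [0, 0, 0], "turn": 7.1},
    {"delta_pos": [0, 0, 0], "turn": 7.1},
    {"delta_pos": [0, 0, 0], "turn": 7.1},
    {"delta_pos": [0, 0, 0], "turn": 7.1},
    {"delta_pos": [0, 0, 0], "turn": 7.1},
    {"delta_pos": [0, 0, 0], "turn": 7.1},
    {"delta_pos": [0, 0, 0], "turn": 7.1},
    {"delta_pos": [0, 0, 0], "turn": 7.1},
  ],
  gripper=0.0912,
)

```text
t: 1.83
eef_pos: [0.2121, 0.5345, 0.214]
eef_rot: [-2.279, -2.163, -0.0]
force: [-0.3, 0.7, 0.8]
finger_gap: 0.0915
grasp_force: 0.0
```

Request:
jog_arm(
  steps=[
    {"delta_pos": [0, 0, 0], "turn": 7.1},
    {"delta_pos": [-0.016, 0.03, 0], "turn": 0},
    {"delta_pos": [-0.016, 0.03, 0], "turn": 0},
    {"delta_pos": [-0.016, 0.03, 0], "turn": 0},
    {"delta_pos": [-0.016, 0.03, 0], "turn": 0},
    {"delta_pos": [-0.016, 0.03, 0], "turn": 0},
    {"delta_pos": [-0.016, 0.03, 0], "turn": 0},
    {"delta_pos": [-0.016, 0.03, 0], "turn": 0},
    {"delta_pos": [-0.016, 0.03, 0], "turn": 0},
    {"delta_pos": [-0.016, 0.03, 0], "turn": 0},
  ],
)

```text
t: 2.67
eef_pos: [0.455, 0.3456, 0.2141]
eef_rot: [-2.402, -2.025, -0.001]
force: [0.5, 0.6, -0.6]
finger_gap: 0.0911
grasp_force: 0.0
```

Request:
jog_arm(
  steps=[
    {"delta_pos": [-0.016, 0.03, 0], "turn": 0},
    {"delta_pos": [-0.016, 0.03, 0], "turn": 0},
    {"delta_pos": [-0.016, 0.03, 0], "turn": 0},
    {"delta_pos": [-0.016, 0.03, 0], "turn": 0},
    {"delta_pos": [0, 0, 0], "turn": 0},
    {"delta_pos": [0, 0, 0], "turn": 0},
    {"delta_pos": [0, 0, 0], "turn": 0},
  ],
)

```text
t: 3.25
eef_pos: [0.5609, 0.2635, 0.2137]
eef_rot: [-2.402, -2.024, 0.001]
force: [-0.2, 0.9, 0.5]
finger_gap: 0.0909
grasp_force: 0.0
```

Request:
jog_arm(
  steps=[
    {"delta_pos": [-0.01, 0.0145, 0], "turn": 0},
    {"delta_pos": [-0.01, 0.0145, 0], "turn": 0},
    {"delta_pos": [0, 0, 0.03], "turn": 0},
    {"delta_pos": [0, 0, 0.03], "turn": 0},
    {"delta_pos": [0, 0, 0], "turn": 0},
    {"delta_pos": [0, 0, 0], "turn": 0},
    {"delta_pos": [0, 0, 0], "turn": 0},
  ],
)

```text
t: 3.83
eef_pos: [0.5867, 0.24, 0.1556]
eef_rot: [2.4, 2.026, 0.004]
force: [0.5, 0.3, 0.1]
finger_gap: 0.0916
grasp_force: 0.0
```

```bash
python3 - <<'E'
from h import *
s=ctrl.snapshot("side");c=cv2.resize(s["pixels"][60:220,140:340],(800,640))[:600];cv2.imwrite("pics/c2.png",c[:,:,::-1])
print(ctrl.state()["eef_pos"],[ (r["score"],np.array(r["point"])*[512,384]) for r in ctrl.pinpoint("side","air_cap")])
E
```

```text
[0.5871501  0.24001326 0.15619598] [(0.71, array([233.5232, 128.9088]))]
```

View pics/c2.png

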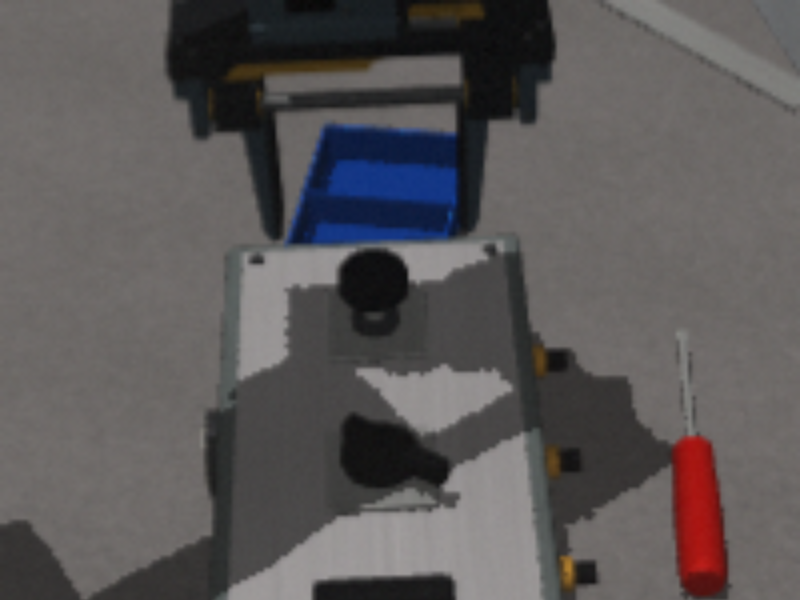

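The fingers straddle the knob: the tips are at crop columns 272 and 470 (midpoint 371) and the knob is at 373. Descending and gripping.

Request:
jog_arm(
  steps=[
    {"delta_pos": [0, 0, 0.02], "turn": 0},
    {"delta_pos": [0, 0, 0.02], "turn": 0},
    {"delta_pos": [0, 0, 0.015], "turn": 0},
    {"delta_pos": [0, 0, 0.004], "turn": 0},
    {"delta_pos": [0, 0, 0], "turn": 0},
    {"delta_pos": [0, 0, 0], "turn": 0},
  ],
)

```text
t: 4.43
eef_pos: [0.5874, 0.2393, 0.0965]
eef_rot: [2.401, 2.024, 0.004]
force: [0.6, -0.7, 0.7]
finger_gap: 0.0913
grasp_force: 0.0
```

Request:
jog_arm(
  steps=[
    {"delta_pos": [0, 0, 0], "turn": 0},
    {"delta_pos": [0, 0, 0], "turn": 0},
    {"delta_pos": [0, 0, 0], "turn": 0},
    {"delta_pos": [0, 0, 0], "turn": 0},
    {"delta_pos": [0, 0, 0], "turn": 0},
    {"delta_pos": [0, 0, 0], "turn": 0},
    {"delta_pos": [0, 0, 0], "turn": 0},
    {"delta_pos": [0, 0, 0], "turn": 0},
  ],
  gripper=0.02,
  force=25,
)

```text
t: 5.1
eef_pos: [0.5865, 0.2388, 0.0949]
eef_rot: [-2.402, -2.025, 0.0]
force: [0.3, -0.4, 0.4]
finger_gap: 0.0409
grasp_force: 0.0
```

Request:
jog_arm(
  steps=[
    {"delta_pos": [0, 0, 0], "turn": 0},
    {"delta_pos": [0, 0, 0], "turn": 0},
    {"delta_pos": [0, 0, 0], "turn": 0},
    {"delta_pos": [0, 0, 0], "turn": 0},
  ],
)

```text
t: 5.43
eef_pos: [0.5857, 0.2389, 0.0949]
eef_rot: [-2.401, -2.024, 0.002]
force: [-3.1, 0.9, 2.5]
finger_gap: 0.0361
grasp_force: 25.0
```

Request:
jog_arm(
  steps=[
    {"delta_pos": [0, 0, -0.004], "turn": 0},
    {"delta_pos": [0, 0, -0.004], "turn": 0},
    {"delta_pos": [0, 0, -0.004], "turn": 0},
    {"delta_pos": [0, 0, -0.004], "turn": 0},
    {"delta_pos": [0, 0, -0.004], "turn": 0},
    {"delta_pos": [0, 0, -0.003], "turn": 0},
    {"delta_pos": [0, 0, 0], "turn": 0},
    {"delta_pos": [0, 0, 0], "turn": 0},
    {"delta_pos": [0, 0, 0], "turn": 0},
    {"delta_pos": [0, 0, 0], "turn": 0},
  ],
)

```text
t: 6.27
eef_pos: [0.5857, 0.2389, 0.1187]
eef_rot: [-2.401, -2.024, 0.001]
force: [-5.3, 1.4, -1.6]
finger_gap: 0.0365
grasp_force: 25.0
```

Request:
jog_arm(
  steps=[
    {"delta_pos": [0, 0, -0.001], "turn": 0},
    {"delta_pos": [0, 0, -0.001], "turn": 0},
    {"delta_pos": [0, 0, 0], "turn": 0},
    {"delta_pos": [0, 0, 0], "turn": 0},
    {"delta_pos": [0, 0, 0], "turn": 0},
  ],
)

```text
t: 6.68
eef_pos: [0.5857, 0.2389, 0.12]
eef_rot: [-2.401, -2.024, 0.002]
force: [-4.5, 2.8, -4.3]
finger_gap: 0.0363
grasp_force: 25.0
```

```bash
python3 - <<'E'
from h import *
s=ctrl.snapshot("side");c=cv2.resize(s["pixels"][60:220,140:340],(800,640))[:600];cv2.imwrite("pics/c3.png",c[:,:,::-1])
print(ctrl.state()["force"])
for r in ctrl.regions_of("side","air_cap"):v,u=np.nonzero(r["mask"]);print(r["score"],u.mean(),v.mean(),v.min(),v.max())
E
```

```text
[-5.496192    2.90661788 -4.43151024]
0.49 231.99615384615385 123.27692307692308 113 139
0.47 236.31603773584905 209.57311320754718 203 218
```

View pics/c3.png

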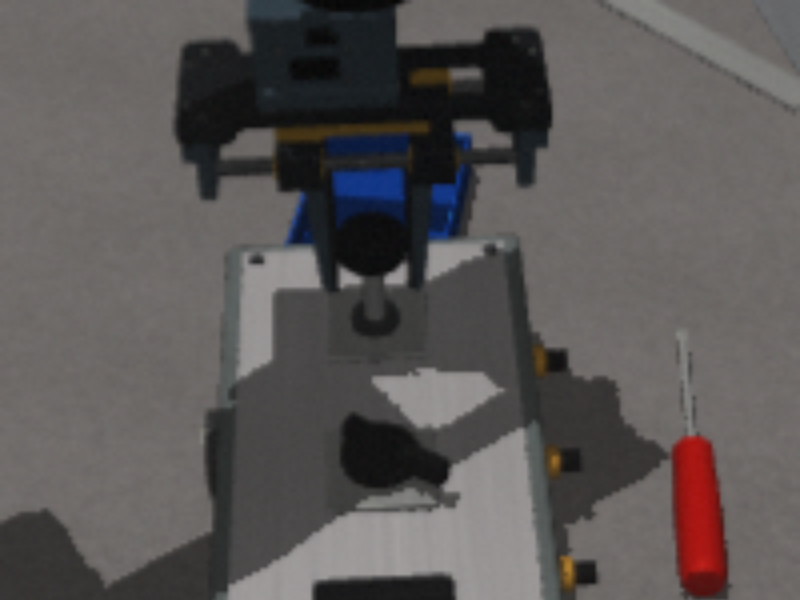

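The knob is out: the head moved from crop row 280 to 245 with the stem bare below it, and the TCP rose 25 mm. Pushing it back in.

Request:
jog_arm(
  steps=[
    {"delta_pos": [0, 0, 0.004], "turn": 0},
    {"delta_pos": [0, 0, 0.004], "turn": 0},
    {"delta_pos": [0, 0, 0.004], "turn": 0},
    {"delta_pos": [0, 0, 0.004], "turn": 0},
    {"delta_pos": [0, 0, 0.004], "turn": 0},
    {"delta_pos": [0, 0, 0.004], "turn": 0},
    {"delta_pos": [0, 0, 0.002], "turn": 0},
    {"delta_pos": [0, 0, 0], "turn": 0},
    {"delta_pos": [0, 0, 0], "turn": 0},
    {"delta_pos": [0, 0, 0], "turn": 0},
  ],
)

```text
t: 7.62
eef_pos: [0.5857, 0.2389, 0.0949]
eef_rot: [-2.401, -2.024, 0.001]
force: [-6.2, 1.4, 0.2]
finger_gap: 0.0364
grasp_force: 25.0
```

Request:
jog_arm(
  steps=[
    {"delta_pos": [0, 0, 0], "turn": 0},
    {"delta_pos": [0, 0, 0], "turn": 0},
    {"delta_pos": [0, 0, 0], "turn": 0},
  ],
)

```text
t: 7.87
eef_pos: [0.5857, 0.2389, 0.0949]
eef_rot: [-2.401, -2.024, 0.001]
force: [-5.9, 1.1, -0.3]
finger_gap: 0.036
grasp_force: 25.0
```

Request:
jog_arm(
  steps=[
    {"delta_pos": [0, 0, 0.001], "turn": 0},
    {"delta_pos": [0, 0, 0.001], "turn": 0},
    {"delta_pos": [0, 0, 0], "turn": 0},
    {"delta_pos": [0, 0, 0], "turn": 0},
    {"delta_pos": [0, 0, 0], "turn": 0},
  ],
)

```text
t: 8.28
eef_pos: [0.5858, 0.239, 0.0948]
eef_rot: [-2.402, -2.024, -0.001]
force: [-8.4, 0.4, 9.8]
finger_gap: 0.0361
grasp_force: 25.0
```

Request:
jog_arm(
  steps=[
    {"delta_pos": [0, 0, 0], "turn": 0},
    {"delta_pos": [0, 0, 0], "turn": 0},
    {"delta_pos": [0, 0, 0], "turn": 0},
    {"delta_pos": [0, 0, 0], "turn": 0},
    {"delta_pos": [0, 0, 0], "turn": 0},
    {"delta_pos": [0, 0, 0], "turn": 0},
    {"delta_pos": [0, 0, 0], "turn": 0},
    {"delta_pos": [0, 0, 0], "turn": 0},
  ],
  gripper=0.0912,
)

```text
t: 8.95
eef_pos: [0.5866, 0.2388, 0.0919]
eef_rot: [2.402, 2.025, 0.0]
force: [-0.3, -0.8, -0.1]
finger_gap: 0.0868
grasp_force: 0.0
```

It hit the stop at home (9.8 N) and the fingers are now open. Retreating straight up.

Request:
jog_arm(
  steps=[
    {"delta_pos": [0, 0, -0.01], "turn": 0},
    {"delta_pos": [0, 0, -0.02], "turn": 0},
    {"delta_pos": [0, 0, -0.03], "turn": 0},
    {"delta_pos": [0, 0, -0.03], "turn": 0},
    {"delta_pos": [0, 0, -0.03], "turn": 0},
    {"delta_pos": [0, 0, 0], "turn": 0},
    {"delta_pos": [0, 0, 0], "turn": 0},
    {"delta_pos": [0, 0, 0], "turn": 0},
  ],
)

```text
t: 9.62
eef_pos: [0.5861, 0.2387, 0.2119]
eef_rot: [-2.402, -2.025, 0.001]
force: [0.5, -0.5, 0.2]
finger_gap: 0.0912
grasp_force: 0.0
```

```bash
python3 - <<'E'
from h import *
s=ctrl.snapshot("side");c=cv2.resize(s["pixels"][60:220,140:340],(800,640))[:600];cv2.imwrite("pics/c4.png",c[:,:,::-1])
for r in ctrl.regions_of("side","air_cap"):v,u=np.nonzero(r["mask"]);print(r["score"],u.mean(),v.mean(),v.min(),v.max())
E
```

```text
0.78 232.65983606557376 129.80737704918033 122 139
0.21 235.21939953810625 209.68591224018476 204 218
```

View pics/c4.png

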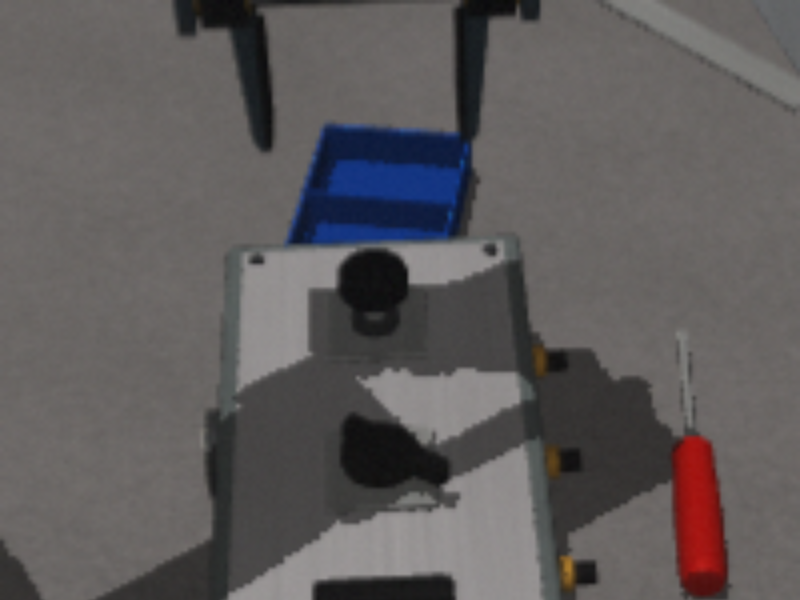

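The knob is back at its start position (mask centre at row 129.8, against 129.9 at the start), the other controls haven't moved, and the gripper is clear.

```bash
python3 -c "
from rig import ctrl
print(ctrl.finish_job())"
```

```text
the job is handed in; nothing more can be done
None
```

The round knob was pulled out about 25 mm to its detent, pushed back fully home and let go; the T-handle and selector were left untouched, and the job is handed in (no verdict was returned).

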